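Make up the weight on the jeweller's spring scale

TASK

A sealed tin of unknown content stands on the jeweller's spring scale. Thread the brass rings from the bench one at a time over the spindle on the scale's pan, lowering each until it rests flat, until the needle stands between the two long lines of the dial; add no more and leave the spare rings lying on the bench. The spindle stands some millimetres off centre in its worn mount, so feel for it gently: keep the rings level and let none drop, never force the pan down to the bottom of its travel, and leave both tins and the other things on the bench where they are.

Things in the scene. Friction and masses are not known exactly. Their poses are not given: they have to be found in the camera images.
- pan (a joint): scale reading: how far the pan has sunk (m), 0 when empty, growing as it is loaded or pressed. Linear spring, 200 N/m; a ring adds about 0.010. The dial's two long lines are at 0.027 and 0.038, the bottom of the travel (last short line) at 0.047, a hard stop at 0.050. The tin's weight is unknown: two or three rings are needed. The pan swings for half a second after a change.
- spindle_foot (a point): centre of the spindle's mount on the pan's upper face, where the lowest ring's underside rests; sinks with the pan; axes as the scale's, z up. The steel spindle, a plain flat-topped rod 12 mm thick, 60 mm high above this face, stands 5.4 to 7 mm (horizontally) off this point in an unknown direction, the same all through an episode; it yields sideways only above about 12 N. Rings stack 16 mm each.
- scale: grey spring scale, fixed; origin under the centre of its 150 x 250 mm base, 22 mm high; x across, y along. Over it the dark steel pan, 130 x 220 mm, 6 mm thick, upper face 85 mm up when empty. Spindle mount at y = -60 mm, a tin near y = +58 mm; white dial, 108 mm wide, centre at y = 178, z = 70 mm, facing +x and up; the needle turns clockwise as the pan sinks, about 50 degrees per ring.
- ring1: one of four alike brass rings, 46 mm outside, 14.5 mm bore, 16 mm thick, about 200 g, lying flat on the bench; origin at the centre of its underside, z up
- ring2: one of four alike brass rings, 46 mm outside, 14.5 mm bore, 16 mm thick, about 200 g, lying flat on the bench; origin at the centre of its underside, z up
- ring3: one of four alike brass rings, 46 mm outside, 14.5 mm bore, 16 mm thick, about 200 g, lying flat on the bench; origin at the centre of its underside, z up
- ring4: one of four alike brass rings, 46 mm outside, 14.5 mm bore, 16 mm thick, about 200 g, lying flat on the bench; origin at the centre of its underside, z up
- tin_a: one of two alike sealed grey tins, 59 mm wide, 41 mm high, of different unknown weight; one stands on the scale's pan, the other on a wooden riser 80 x 80 x 77 mm; origin at the centre of its underside; not to be handled
- tin_b: one of two alike sealed grey tins, 59 mm wide, 41 mm high, of different unknown weight; one stands on the scale's pan, the other on a wooden riser 80 x 80 x 77 mm; origin at the centre of its underside; not to be handled
- disc: plain steel disc without a hole, 44 mm wide, 16 mm thick, lying among the rings; origin at the centre of its underside; not to be moved
- mug: black mug, 80 mm wide, 90 mm high, at the far edge of the work area; origin at the centre of its underside; not to be moved
- jar: glass jar with a brass cap, 60 mm wide, 75 mm high; origin at the centre of its underside; not to be moved
- hammer: hammer, 220 mm long, lying on the bench to the right; not to be moved
- brush: brush, 180 mm long, lying on the bench at the near left; not to be moved
Things that resemble listed ones, but are neither listed nor needed, are in the scene too. Leave any purple look-alike of the ring3 alone.

How it is judged:
By the outcome, as a careful person would: the job done as asked, in the order asked, and still so for the second after the job is handed in, with the robot touching nothing.
It also fails if it takes over 72 s, if anything falls off the work surface, if the arm or the gripper's body presses on something with over 40 N, if the wrist force passes 120 N, or if a joint passes its speed limit or range.

ROBOT

A 6-joint arm with a two-finger parallel gripper is mounted at the origin on the work surface. World frame = base frame: x ahead of the robot, y to its left, z up, the work surface at z = 0. Lengths are in m, angles in rad, forces in N, time in s.
With the tool pointing down it reaches from about 0.375 to 0.975 m from the base axis. Payload 3.8 kg.
Tool frame: the origin (TCP) lies at the very end of the fingers, on their centre line; the grasp point (between the pads) lies 19 mm behind it; y points along the fingers, x is the direction in which the jaws open and shut, and the axes are right-handed (so a half turn about y gives the same grasp; the last joint's range is limited). The gripper opens to 85 mm and grips with 20 to 120 N. Pads are 22 mm wide; open, the fingers measure 114 mm over their backs; the gripper's body (76 mm by 85 mm) begins 54 mm behind the grasp point. The pads swing forward as they close: fully open they stand 13 mm farther back than shut.
Start: joints at [1.108, 0.264, 1.604, -0, 1.274, -0.037], TCP at [0.279, 0.615, 0.231] pointing down, gripper open.
Joint ranges: [-2.63, 2.63], [-0.94, 2.18], [0.31, 2.57], [-1.31, 4.45], [0, 2.66], [-2.55, 2.55]. Speed limits (rad/s): [2.57, 2.57, 3.14, 3.14, 3.14, 3.14].

INTERFACE

Orientations are given as a rotation vector (axis times angle).
In Python, from workcell import bot, cams gives the robot as it stands.
- The arm moves only by the tool play_rows, never from a script. Its argument "motion" is a list of rows, each a list of 2 entries, a list of its own where there are three numbers: the shift along the world's x, y, z normalised to -1 to 1, where 1 is 400 mm, then the turn, a rotation vector about the world's x, y, z normalised to -1 to 1, where 1 is pi/4 rad. In form: [[[tx, ty, tz], [ax, ay, az]], ...]. A call has 1 to 10 rows; each row is the pose to reach, as a shift and turn from the pose commanded when the call began; what a row does not reach only later rows make up. A row lasts 1/8 s, in which the tool goes at most 62.5 mm and 10.7 degrees, less where a joint would pass 70% of its speed; a pose out of reach is approached as far as the arm can. A call with a number of a shift or a turn outside -1 to 1 is refused whole. A call with a gripper value outside its range is refused whole. "gripper" is the closure, from 0 (fully open) to 1 (shut), set as the call begins (left out, the last holds). The fingers move at their own pace and stop on an object; "squeeze" is the grip in N (left out, the last holds). Time passes only in rows, so rows that repeat a pose let the fingers close. It gives the time, the measured TCP pose, the force and the opening at its end, in the units of the state.
- bot.read_state(): the state, without advancing time (a new reading comes with each control period).
- cams.read_camera(name): name is "scene" or "top"; returns (picture, depth): 420x560x3 uint8, red, green, blue; 420x560 float32, m along the optical axis (not along the pixel's ray), 0 where there is no reading.
- cams.calibration(name): a dict with "mtx" (3x3 intrinsics, pixels), "k1" (the pictures are not rectified: a ray, as slopes to the right and down, at radius r is drawn at 1 + k1 r^2 times it, then the intrinsics apply), "R" (3x3) and "t" (3): a world point X has camera coordinates R X + t. Camera axes: x right, y down, z forward; pixel columns grow to the right and rows downward; lengths in m; the calibration is good to about 2 mm. A picture is of the moment at which its call begins. calibration takes no time and is no camera call.
- bot.finish_job(): hands the job in, once; it reports no verdict.
Trained networks look in the newest picture that a camera, given by its name, has taken for a name from the list of things; names that differ only in an ending like _2 or _b are one class to them, and where a whole thing is asked for, a point or a joint stands for the part that bears it (a point fixed in the world has none). Each returns a list of dicts, best first, with "conf" (0 to 1); they miss things now and then, are a little off and sometimes report something else, mostly with a low value. They report only what shows in the picture. A call takes as long as a camera call. They do not tell look-alikes from the thing itself.
- cams.recognise(camera, label): "xyz" ([x, y, z] in m, in the coordinates of the camera as it stood for that picture, good to about 4 mm: the middle of the surface that is visible of it).
- cams.regions_of(camera, label): "mask" (420x560 bool, what is visible of it).
- cams.mark_of(camera, label): "xyz" ([x, y, z] in m, in the coordinates of the camera as it stood for that picture, good to about 4 mm: a listed point, or the origin of a listed thing).
The state is a dict: "time": time; "q": joint angles; "joint_vel": joint speeds; "joint_torque": joint torques, N m; "tool_pos": TCP position; "tcp_rot": TCP orientation; "wrist_force": force on the tool from outside, world axes, zero at the start; "torque": the same for the moment, N m; "width": opening from 0.0 (shut) to 1.0 (fully open).
Only numpy, scipy, OpenCV 4.12 (cv2) and the standard library are available. Lean on these libraries where they do the work, as an engineer would, in place of code of your own. Each camera call takes 0.05 s, during which the arm holds its last target.

## Working session

There is one attempt and no reset: what is moved stays moved. The work goes in short steps, Python scripts to look and compute and a tool call to move; the robot and the scene stay as the last step left them, time stands still between calls to the robot, and variables do not carry over. Pictures are saved under pics/ and viewed, and the job is handed in when it is done.

Besides the shell and the picture viewer there is one more tool, called after ">>>" as name(argument=value, ...) on one line, values as JSON. play_rows: Moves the arm, as the interface text tells. Its arguments: {"type":"object","properties":{"motion":{"type":"array","items":{"type":"array"}},"gripper":{"type":"number"},"squeeze":{"type":"number"}},"required":["motion"]}

```bash
mkdir -p pics; ls; python3 - <<'E'
from workcell import bot,cams
import cv2
for n in("scene","top"):
    p,d=cams.read_camera(n)
    cv2.imwrite(f"pics/{n}0.png",cv2.resize(p[...,::-1],(784,588)))
    import numpy as np
    np.savez(f"{n}0.npz",p=p,d=d)
    c=cams.calibration(n);print(n,c)
    for l in("ring1","disc","spindle_foot","scale"):
        for r in cams.mark_of(n,l):
            X=c["R"].T@(np.array(r["xyz"])-c["t"]);print(l,X.round(4),round(r["conf"],2))
print(bot.read_state())
E
```

```text
pics
scene {'mtx': array([[396.20538892,   0.        , 289.18944928],
       [  0.        , 396.20538892, 216.21807879],
       [  0.        ,   0.        ,   1.        ]]), 'k1': -0.08645171128754299, 'R': array([[ 0.87628754,  0.48171138, -0.00861957],
       [ 0.28300315, -0.52912893, -0.79995737],
       [-0.38990943,  0.69855331, -0.59999492]]), 't': array([-0.45688306, -0.08452924,  1.31388793])}
ring1 [ 0.4337 -0.0637 -0.001 ] 0.7
ring1 [ 0.6286 -0.0561 -0.0015] 0.66
ring1 [ 0.4401 -0.2894  0.0014] 0.62
ring1 [ 0.3658 -0.1246 -0.0025] 0.62
ring1 [4.263e-01 3.180e-02 2.000e-04] 0.49
disc [ 0.4885 -0.1784  0.0019] 0.61
spindle_foot [0.5717 0.2073 0.0798] 0.93
spindle_foot [0.3491 0.4188 0.0018] 0.2
scale [0.5704 0.2567 0.0028] 0.76
top {'mtx': array([[447.51153331,   0.        , 275.01720259],
       [  0.        , 447.51153331, 200.12207969],
       [  0.        ,   0.        ,   1.        ]]), 'k1': -0.07747090461575117, 'R': array([[-0.01844054, -0.99967522,  0.0175898 ],
       [-0.99887119,  0.01764974, -0.04410016],
       [ 0.04377538, -0.01838317, -0.99887225]]), 't': ar
[... 379 characters left out ...]
cale [0.7768 0.005  0.0035] 0.66
{'time': 0.5, 'q': array([ 1.10809285e+00,  2.63902121e-01,  1.60401881e+00,  1.53464908e-05,
        1.27369541e+00, -3.69142335e-02]), 'joint_vel': array([-9.53657640e-04,  7.58466535e-04,  6.11143026e-05, -1.39023683e-03,
        1.15646421e-03, -9.46508415e-04]), 'joint_torque': array([-5.64238999e-04, -5.14402628e+01, -3.67237866e+01,  5.24637596e-05,
        2.61952613e-03, -1.49975273e-05]), 'tool_pos': array([0.27880171, 0.61471692, 0.23126811]), 'tcp_rot': array([-1.38106228, -0.89007639,  0.89012217]), 'wrist_force': array([ 0.1051055 , -0.1576235 , -0.26230494]), 'torque': array([ 0.0313024 , -0.00590472,  0.02407816]), 'width': 0.9997622202353327}
```

View pics/scene0.png

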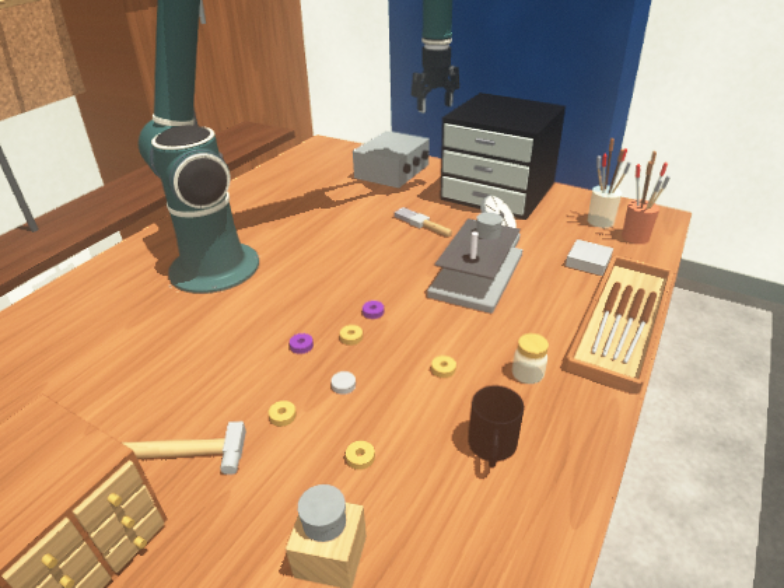

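View pics/top0.png

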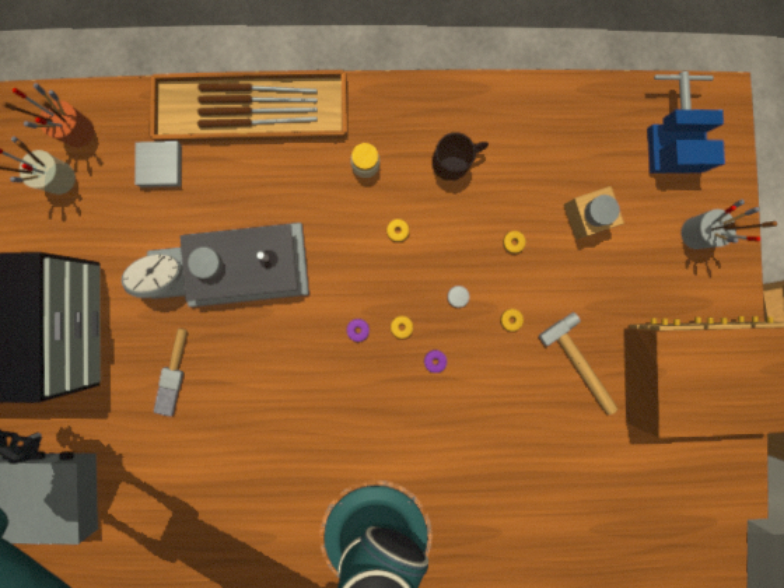

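```bash
cat > h.py <<'E'
import numpy as np,cv2
from workcell import bot,cams
def ray(n,uv):
    c=cams.calibration(n);K=c["mtx"]
    p=cv2.undistortPoints(np.array(uv,float).reshape(-1,1,2),K,np.array([c["k1"],0,0,0,0.])).reshape(-1,2)
    # cv2 model: x_d = x(1+k1 r^2) same
    D=np.c_[p,np.ones(len(p))]@c["R"]; o=-c["R"].T@c["t"]
    return o,D
def at_z(n,uv,z):
    o,D=ray(n,uv); s=(z-o[2])/D[:,2]; return o+D*s[:,None]
def proj(n,X):
    c=cams.calibration(n)
    r=cv2.projectPoints(np.array(X,float).reshape(-1,1,3),cv2.Rodrigues(c["R"])[0],c["t"],c["mtx"],np.array([c["k1"],0,0,0,0.]))[0]
    return r.reshape(-1,2)
def crop(n,p,X,s,half,fn):
    u,v=proj(n,[X])[0].round().astype(int)
    u0,v0=max(u-half,0),max(v-half,0)
    q=p[v0:v+half,u0:u+half]
    cv2.imwrite(fn,cv2.resize(q[...,::-1],None,fx=s,fy=s,interpolation=cv2.INTER_CUBIC)); print(fn,u0,v0,s)
E
python3 - <<'E'
from h import *
rings=[(.636,-.056),(.435,-.062),(.604,-.303),(.446,-.289)]
for n in("top","scene"):
    p=np.load(n+"0.npz")["p"];d=np.load(n+"0.npz")["d"]
    hsv=cv2.cvtColor(p,cv2.COLOR_RGB2HSV)
    for r in rings:
        u,v=proj(n,[[*r,.016]])[0].round().astype(int)
        w=16
        h=hsv[v-w:v+w,u-w:u+w]
        m=((h[...,0]>20)&(h[...,0]<34)&(h[...,1]>110)).astype(np.uint8)
        cn=max(cv2.findContours(m,cv2.RETR_EXTERNAL,cv2.CHAIN_APPROX_NONE)[0],key=cv2.contourArea)
        P=cn.reshape(-1,2)+[u-w,v-w]
        X=at_z(n,P,.016 if n=="top" else .010)
        (cx,cy),rad=cv2.minEnclosingCircle(X[:,:2].astype(np.float32)*1000)
        ys,xs=np.nonzero(m);C=at_z(n,[[xs.mean()+u-w,ys.mean()+v-w]],.014)[0]
        print(n,r,"circ",cx,cy,rad,"cent",C.round(4),m.sum())
    crop(n,p,[.57,.25,.1],7 if n=="scene" else 6,50 if n=="top" else 50,f"pics/{n}_scale.png")
    for l in("scale","pan","spindle_foot","tin_a"):
        for g in cams.regions_of(n,l)[:2]:
            ys,xs=np.nonzero(g["mask"]);print(l,g["conf"],xs.mean(),ys.mean(),xs.min(),xs.max(),ys.min(),ys.max())
E
```

```text
top (0.636, -0.056) circ 633.9404296875 -56.66583251953125 21.7215576171875 cent [ 0.6339 -0.0569  0.014 ] 149
top (0.435, -0.062) circ 434.2097473144531 -61.113189697265625 20.895963668823242 cent [ 0.4341 -0.0612  0.014 ] 138
top (0.604, -0.303) circ 605.6519165039062 -298.7255554199219 22.13561248779297 cent [ 0.6063 -0.2992  0.014 ] 143
top (0.446, -0.289) circ 443.7495422363281 -289.5792541503906 21.6165828704834 cent [ 0.4443 -0.2902  0.014 ] 143
pics/top_scale.png 121 136 6
scale 0.81 161.64866823699947 190.8876608081174 87 220 159 219
pan 0.58 173.82372674595914 187.31716986886246 130 212 160 214
spindle_foot 0.86 172.89232127096204 187.3995292733157 129 211 160 215
tin_a 0.93 429.4269406392694 150.02739726027397 417 441 139 160
tin_a 0.83 146.74936708860758 187.47848101265822 136 158 177 197
scene (0.636, -0.056) circ 630.6416625976562 -50.22772979736328 22.593658447265625 cent [ 0.6326 -0.0544  0.014 ] 142
scene (0.435, -0.062) circ 429.2343444824219 -54.541866302490234 22.95935821533203 cent [ 0.4318 -0.0592  0.014 ] 118
scene (0.604, -0.303) circ 602.445068359375 -295.7380065917969 22.67230224609375 cent [ 0.6045 -0.2985  0.014 ] 237
scene (0.446, -0.289) circ 437.90478515625 -286.1483459472656 22.64093017578125 cent [ 0.4417 -0.2888  0.014 ] 180
pics/scene_scale.png 292 122 7
scale 0.93 341.1032849020846 187.52084649399873 305 372 139 223
pan 0.95 340.7956204379562 178.9802919708029 312 370 157 199
spindle_foot 0.9 340.4461206896552 179.18534482758622 312 370 156 199
tin_a 0.67 230.01387604070305 365.9481961147086 213 245 346 386
tin_a 0.59 349.2830769230769 160.44 341 359 151 170
```

```bash
ls pics
```

```text
scene0.png
scene_scale.png
top0.png
top_scale.png
```

View pics/top_scale.png

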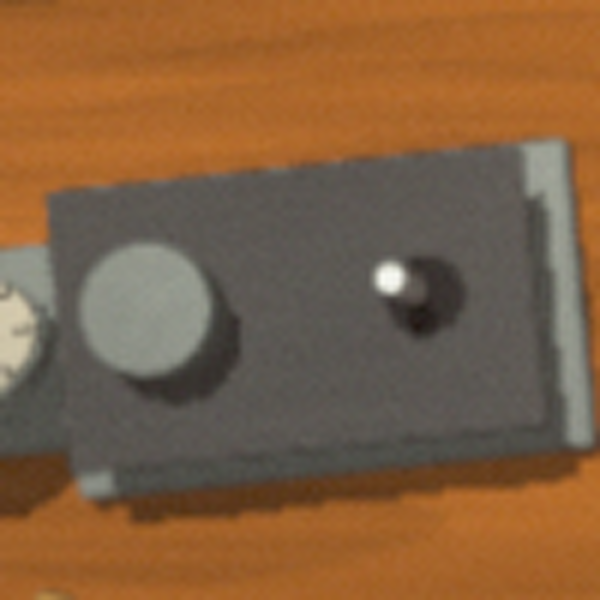

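View pics/scene_scale.png

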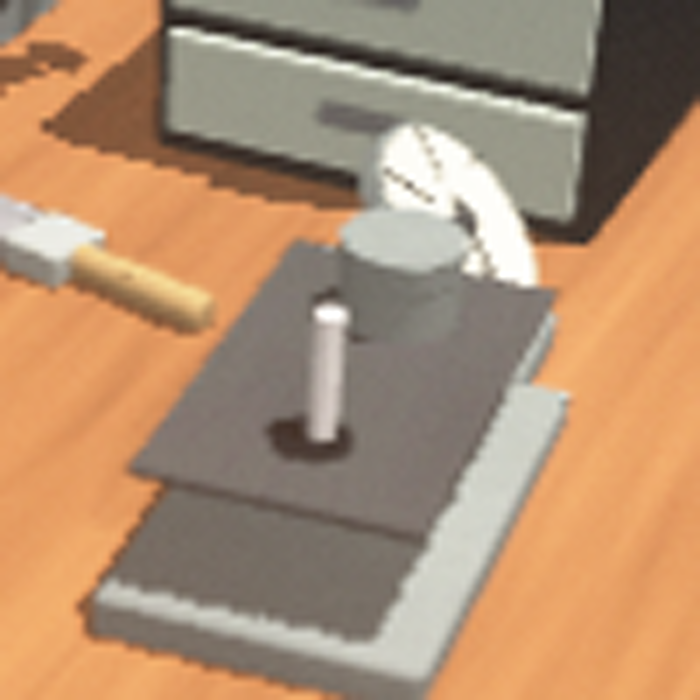

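```bash
python3 - <<'E'
from h import *
pix={}
for n,(u0,v0,uc,vc) in {"top":(0,0,121+65,136+46.5),"scene":(0,0,292+330/7,122+315/7)}.items():
    z=np.load(n+"0.npz");p=z["p"];d=z["d"];g=p.min(2).astype(float)
    u,v=int(uc),int(vc);w=5
    if n=="scene":
        print(g[v-5:v+8,u-5:u+6].astype(int))
        sub=g[v-2:v+3,u-5:u+6]
    q=g[v-w:v+w+1,u-w:u+w+1] 
    if n=="top": print(q.astype(int)); q=np.clip(q-120,0,None)
    else: q=np.clip(q-225,0,None)
    yy,xx=np.mgrid[v-w:v+w+1,u-w:u+w+1]
    pix[n]=((q*xx).sum()/q.sum(),(q*yy).sum()/q.sum());print(n,pix[n],"depth",d[v,u])
o1,D1=ray("top",[pix["top"]]);o2,D2=ray("scene",[pix["scene"]])
A=np.c_[D1[0],-D2[0]];s=np.linalg.lstsq(A,o2-o1,rcond=None)[0]
print("tri",o1+D1[0]*s[0],o2+D2[0]*s[1])
for zz in(.13,.135,.14,.145): print(zz,at_z("top",[pix["top"]],zz)[0],at_z("scene",[pix["scene"]],zz)[0])
# pan plane height from depth
z=np.load("top0.npz");d=z["d"];c=cams.calibration("top")
for nm,(u,v) in {"pan":(170,200),"pan2":(200,195),"pan3":(180,165),"tin":(146,187)}.items():
    o,D=ray("top",[[u,v]]);print(nm,o+D[0]*np.median(d[v-2:v+3,u-2:u+3]))
crop("top",z["p"],[.56,.44,.07],12,24,"pics/dial.png")
z=np.load("scene0.npz")
crop("scene",z["p"],[.56,.44,.07],12,24,"pics/dials.png")
E
```

```text
[[ 82  83  82  85  85  85  83  86  85  82  83]
 [ 83  79  82  87  88  88  85  83  77  74  72]
 [ 84  87  85 103 122 123 102  79  60  46  53]
 [ 84  83 107 159 195 191 161  94  61  47  46]
 [ 87  89 134 216 232 232 220 136  74  57  56]
 [ 86  90 143 229 237 236 224 148  91  75  63]
 [ 83  88 132 211 228 232 205 123  87  80  73]
 [ 82  87  99 144 183 192 144  95  86  81  75]
 [ 81  86  86  87  86  86  79  76  77  75  66]
 [ 83  84  84  79  66  50  57  58  58  56  48]
 [ 80  83  80  80  72  53  47  44  32  28  19]]
top (np.float64(185.49548532731376), np.float64(181.92099322799098)) depth 1.1592206
[[112 113 113 112 110 108 103  96 101 102 103]
 [114 113 108 108  93  67  84  96  98 102 101]
 [116 112  95  67  72  74  82  95 101 102 104]
 [113 112  99 112 154 156 130 108  98 103 104]
 [114 111 116 225 252 252 245 171 100 102 106]
 [113 110 109 195 242 244 238 185 102 101 104]
 [111 113 122 147 171 189 189 144 102 105 106]
 [111 115 123 151 175 192 177 112  90 100 106]
 [112 113 126 153 176 192 183 123  76  77  92]
 [114 113 127 155 174 195 177 124 115 115 117]
 [111 114 129 158 181 196 178 124 113 112 115]
 [110 111 134 164 179 196 179 124 113 112 114]
 [110 111 133 164 179 197 176 117 113 112 113]]
scene (np.float64(338.9105691056911), np.float64(166.39837398373984)) depth 1.1462995
tri [0.57580012 0.20391809 0.14379279] [0.57534051 0.20369337 0.14371149]
0.13 [0.57701639 0.20642034 0.13      ] [0.56669715 0.22633197 0.13      ]
0.135 [0.57657548 0.20551325 0.135     ] [0.56984902 0.21807663 0.135     ]
0.14 [0.57613457 0.20460617 0.14      ] [0.57300089 0.2098213  0.14      ]
0.145 [0.57569367 0.20369908 0.145     ] [0.57615275 0.20156596 0.145     ]
pan [0.53253527 0.25805619 0.08182077]
pan2 [0.54472569 0.17575385 0.08213158]
pan3 [0.62793395 0.22971761 0.08278183]
tin [0.56608623 0.31267059 0.12318648]
pics/dial.png 82 167 12
pics/dials.png 336 130 12
```

View pics/dial.png

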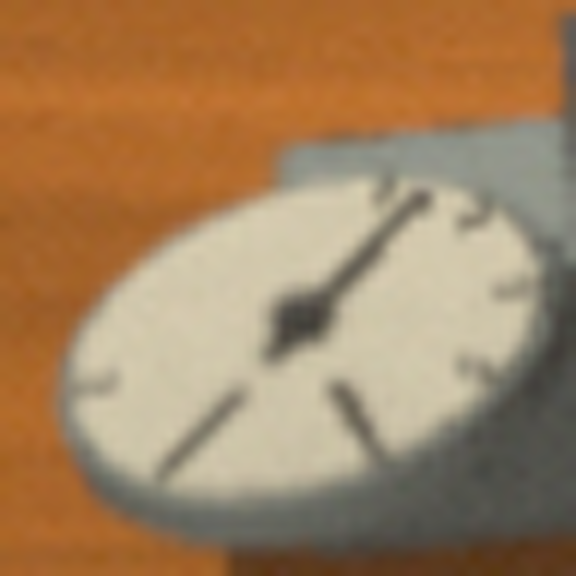

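View pics/dials.png

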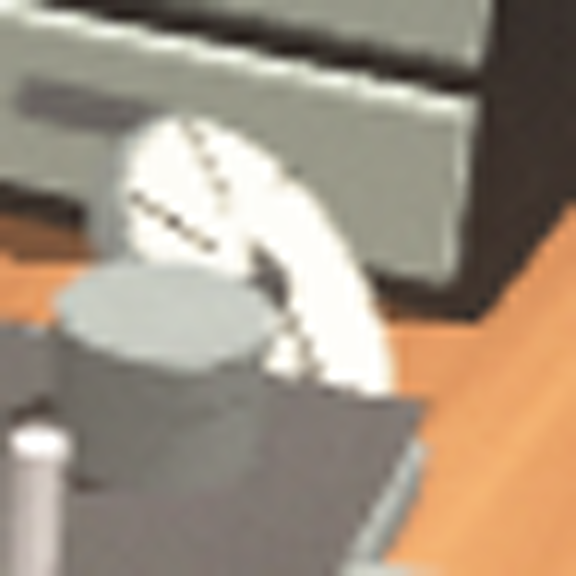

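```bash
python3 - <<'E'
from h import *
from scipy.spatial.transform import Rotation as R
print(R.from_rotvec(bot.read_state()["tcp_rot"]).as_matrix().round(3))
d=np.load("top0.npz")["d"]
c=cams.calibration("top")
vv,uu=np.mgrid[0:420:4,0:560:4]
o,D=ray("top",np.c_[uu.ravel(),vv.ravel()])
X=o+D*d[vv.ravel(),uu.ravel()][:,None]
def box(n,x0,x1,y0,y1,zt=.03):
    m=(X[:,0]>x0)&(X[:,0]<x1)&(X[:,1]>y0)&(X[:,1]<y1)&(X[:,2]>zt)
    if m.any(): print(n,X[m].min(0).round(3),X[m].max(0).round(3))
box("drawers",.3,.65,.48,.9); box("greybox",.1,.33,.4,.9);box("jar",.7,.85,-.05,.1);box("riser",.5,.8,-.5,-.35);box("hammer",.3,.55,-.5,-.3,.01);box("mid",.33,.75,-.33,.1,.008)
# dial
C=np.array([300,318.]);T={0:(388,180),27:(388,462),38:(160,475),47:(80,385)}
A=[];b=[]
for k,p in T.items():
    t=np.radians(5*k);A.append([np.cos(t),np.sin(t)]);b.append(np.array(p)-C)
S=np.linalg.lstsq(np.array(A),np.array(b),rcond=None)[0];print(S,np.array(A)@S-b)
for tip in((427,193),(475,212),(515,290),(485,368)):
    k=np.linalg.solve(S.T,np.array(tip)-C);print(tip,np.degrees(np.arctan2(k[1],k[0]))/5,np.hypot(*k))
E
```

```text
[[ 0.413  0.    -0.911]
 [ 0.911  0.     0.413]
 [ 0.    -1.    -0.   ]]
drawers [0.323 0.482 0.03 ] [0.581 0.643 0.246]
greybox [0.1  0.4  0.03] [0.33  0.756 0.633]
jar [ 0.747 -0.014  0.033] [0.831 0.066 0.08 ]
riser [ 0.613 -0.494  0.034] [ 0.701 -0.41   0.121]
hammer [ 0.302 -0.47   0.01 ] [ 0.454 -0.308  0.031]
mid [ 0.345 -0.315  0.008] [0.747 0.05  1.302]
[[  92.92742357 -156.4074426 ]
 [ 211.17867427   34.72333537]] [[  4.92742357 -18.4074426 ]
 [ -4.38373875  -8.85013081]
 [ 11.81356086  -8.99838181]
 [ -6.28842319  -5.73206761]]
(427, 193) 2.997589094097618 0.8796219858590725
(475, 212) 6.32331437455898 0.9218222536527618
(515, 290) 13.334775646844296 0.9318892200511278
(485, 368) 19.40396537900979 0.9332181934331143
```

>>> play_rows(motion=[[[0,0,0.15],[0,0,0]],[[0.02,-0.1,0.2],[0,0,0]],[[0.43,-0.8,0.2],[0,0,0]],[[0.43,-0.8,0.2],[0,0,0]],[[0.43,-0.8,0.2],[0,0,0]],[[0.43,-0.8,0.2],[0,0,0]],[[0.43,-0.8,0.2],[0,0,0]],[[0.43,-0.8,0.2],[0,0,0]]], gripper=0, squeeze=20)

```text
time: 1.9
tool_pos: [0.4523, 0.2917, 0.3116]
tcp_rot: [-1.383, -0.887, 0.886]
wrist_force: [0.2, 1.0, -0.1]
width: 1.002
```

>>> play_rows(motion=[[[0.458,-0.879,-0.4],[0,0,0]],[[0.458,-0.879,-0.4],[0,0,0]],[[0.458,-0.879,-0.4],[0,0,0]],[[0.458,-0.879,-0.4],[0,0,0]],[[0.458,-0.879,-0.5],[0,0,0]],[[0.458,-0.879,-0.55],[0,0,0]],[[0.458,-0.879,-0.62],[0,0,0]],[[0.458,-0.879,-0.62],[0,0,0]],[[0.458,-0.879,-0.62],[0,0,0]]])

```text
time: 3.02
tool_pos: [0.6319, -0.057, 0.0594]
tcp_rot: [-1.377, -0.884, 0.892]
wrist_force: [0.4, 0.8, 1.1]
width: 1.001
```

```bash
python3 - <<'E'
from h import *
p,d=cams.read_camera("scene")
crop("scene",p,[.634,-.057,.05],6,50,"pics/s1.png")
print(bot.read_state())
E
```

```text
pics/s1.png 267 200 6
{'time': 3.075, 'q': array([-1.28194441e-01,  3.43315233e-01,  1.83535472e+00,  8.22267842e-04,
        9.66476519e-01, -1.27276034e+00]), 'joint_vel': array([ 0.02108874, -0.04881239, -0.02331991,  0.00122047,  0.00441533,
        0.00074572]), 'joint_torque': array([-9.76611190e-01, -4.86236858e+01, -3.06749475e+01, -1.02807744e-01,
       -4.12746950e-02, -2.85717042e-02]), 'tool_pos': array([ 0.63308498, -0.05626227,  0.06170474]), 'tcp_rot': array([-1.37849559, -0.88717296,  0.89091962]), 'wrist_force': array([0.11726793, 0.38868371, 0.13544476]), 'torque': array([-0.04205561, -0.01244171, -0.01043886]), 'width': 0.991868396077764}
```

View pics/s1.png

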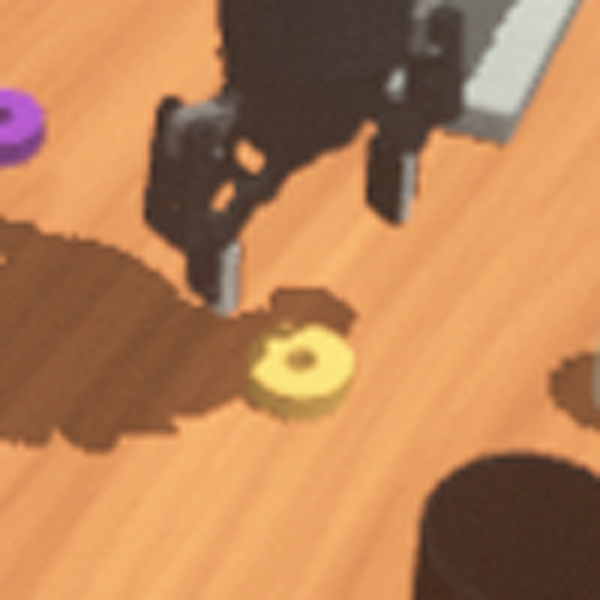

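>>> play_rows(motion=[[[0,0,-0.1],[0,0,0]],[[0,0,-0.148],[0,0,0]],[[0,0,-0.148],[0,0,0]]], gripper=0.3)

```text
time: 3.45
tool_pos: [0.6328, -0.0556, 0.0034]
tcp_rot: [-1.379, -0.889, 0.892]
wrist_force: [0.3, 0.2, -0.3]
width: 0.699
```

>>> play_rows(motion=[[[0,0,0],[0,0,0]],[[0,0,0],[0,0,0]],[[0,0,0],[0,0,0]]], gripper=0.6)

```text
time: 3.82
tool_pos: [0.6353, -0.0567, 0.0058]
tcp_rot: [-1.382, -0.892, 0.888]
wrist_force: [-1.0, 2.0, 5.5]
width: 0.529
```

>>> play_rows(motion=[[[0,0,0.005],[0,0,0]],[[0,0,0.005],[0,0,-1]],[[0,0,0.005],[0,0,-1]],[[0,0,0.005],[0,0,-1]],[[0,0,0.005],[0,0,-1]],[[0,0,0.005],[0,0,-1]]], gripper=0.3)

```text
time: 4.58
tool_pos: [0.6339, -0.0571, 0.006]
tcp_rot: [-1.552, -0.282, 0.282]
wrist_force: [-0.1, 0.0, -0.2]
width: 0.702
```

>>> play_rows(motion=[[[0,0,0],[0,0,-1]],[[0,0,0],[0,0,-1]],[[0,0,0],[0,0,-1]],[[0,0,0],[0,0,-1]],[[0,0,0],[0,0,-1]],[[0,0,0],[0,0,-1]]])

```text
time: 5.32
tool_pos: [0.634, -0.0569, 0.0061]
tcp_rot: [-1.545, 0.331, -0.331]
wrist_force: [0.3, -0.2, -0.2]
width: 0.701
```

>>> play_rows(motion=[[[0,0,0],[0,0,0]],[[0,0,0],[0,0,0]],[[0,0,0],[0,0,0]]], gripper=0.6, squeeze=30)

```text
time: 5.7
tool_pos: [0.6339, -0.0569, 0.0065]
tcp_rot: [-1.545, 0.333, -0.333]
wrist_force: [-2.2, -0.1, 4.7]
width: 0.517
```

>>> play_rows(motion=[[[0,0,0.02],[0,0,0]],[[0,0,0.1],[0,0,0]],[[0,0,0.25],[0,0,0]],[[-0.02,0.1,0.4],[0,0,0]],[[-0.146,0.652,0.42],[0,0,0]],[[-0.146,0.652,0.42],[0,0,0]],[[-0.146,0.652,0.42],[0,0,0]],[[-0.146,0.652,0.42],[0,0,0]],[[-0.146,0.652,0.42],[0,0,0]],[[-0.146,0.652,0.42],[0,0,0]]])

```text
time: 6.95
tool_pos: [0.5754, 0.2038, 0.1737]
tcp_rot: [-1.546, 0.333, -0.333]
wrist_force: [0.6, 0.3, -1.8]
width: 0.517
```

```bash
python3 - <<'E'
from h import *
p,d=cams.read_camera("scene")
crop("scene",p,[.576,.204,.15],8,35,"pics/s2.png")
t,d=cams.read_camera("top")
crop("top",t,[.576,.204,.15],8,35,"pics/t2.png")
s=bot.read_state();print(s["time"],s["tool_pos"],s["wrist_force"],s["width"])
E
```

```text
pics/s2.png 304 130 8
pics/t2.png 150 147 8
7.05 [0.5756673  0.20278831 0.17363669] [ 0.50949024  0.74611895 -2.70553136] 0.5189106783190155
```

View pics/s2.png

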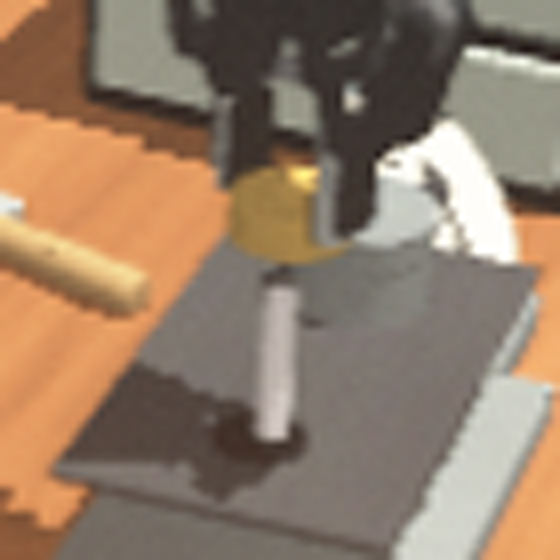

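View pics/t2.png

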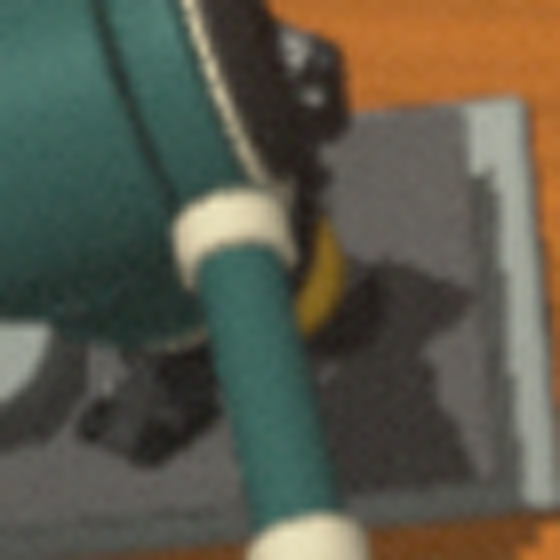

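```bash
cat >> h.py <<'E'
def sil(n,c,r=.023,h=.016):
    t=np.linspace(0,2*np.pi,72,endpoint=False)
    P=np.concatenate([np.c_[c[0]+r*np.cos(t),c[1]+r*np.sin(t),np.full(72,c[2]+k)] for k in(0,h)])
    return cv2.convexHull(proj(n,P).astype(np.float32)).reshape(-1,2)
E
python3 - <<'E'
from h import *
p,d=cams.read_camera("scene");np.savez("s2.npz",p=p)
hp=sil("scene",(.5757,.2038,.1676));print(hp.min(0),hp.max(0))
q=p.copy().astype(int)
print("spindle proj",proj("scene",[[.5757,.2038,.144],[.5757,.2038,.084]]))
for v in range(152,164): print(v,[tuple(q[v,u]) [0:3:2] for u in range(330,338)])
big=cv2.resize(p[130:200,304:374],None,fx=8,fy=8,interpolation=cv2.INTER_NEAREST)
for c,col in(((.5757,.2038,.1676),(255,0,0)),):
    cv2.polylines(big,[((sil("scene",c)-[304,130]+.5)*8).astype(np.int32)],True,col,1)
cv2.imwrite("pics/s2o.png",big[...,::-1])
E
```

```text
[331.53094 150.39749] [348.06738 163.07399]
spindle proj [[339.04588501 166.32458467]
 [337.74208911 183.8694192 ]]
152 [(np.int64(210), np.int64(109)), (np.int64(133), np.int64(95)), (np.int64(71), np.int64(52)), (np.int64(84), np.int64(47)), (np.int64(129), np.int64(61)), (np.int64(154), np.int64(69)), (np.int64(154), np.int64(69)), (np.int64(154), np.int64(69))]
153 [(np.int64(213), np.int64(100)), (np.int64(150), np.int64(86)), (np.int64(109), np.int64(61)), (np.int64(141), np.int64(65)), (np.int64(156), np.int64(71)), (np.int64(156), np.int64(70)), (np.int64(154), np.int64(68)), (np.int64(156), np.int64(70))]
154 [(np.int64(227), np.int64(95)), (np.int64(207), np.int64(88)), (np.int64(167), np.int64(75)), (np.int64(153), np.int64(69)), (np.int64(155), np.int64(68)), (np.int64(156), np.int64(69)), (np.int64(156), np.int64(69)), (np.int64(154), np.int64(68))]
155 [(np.int64(223), np.int64(94)), (np.int64(206), np.int64(86)), (np.int64(167), np.int64(71)), (np.int64(151), np.int64(65)), (np.int64(158), np.int64(68)), (np.int64(156), np.int64(70)), (np.int64(155), np.int64(69)), (np
[... 1371 characters left out ...]
64(125), np.int64(112)), (np.int64(130), np.int64(103)), (np.int64(141), np.int64(83)), (np.int64(152), np.int64(75)), (np.int64(156), np.int64(72)), (np.int64(159), np.int64(70))]
162 [(np.int64(128), np.int64(113)), (np.int64(127), np.int64(111)), (np.int64(125), np.int64(109)), (np.int64(125), np.int64(111)), (np.int64(123), np.int64(111)), (np.int64(125), np.int64(105)), (np.int64(135), np.int64(93)), (np.int64(149), np.int64(78))]
163 [(np.int64(126), np.int64(113)), (np.int64(126), np.int64(111)), (np.int64(127), np.int64(112)), (np.int64(127), np.int64(111)), (np.int64(125), np.int64(111)), (np.int64(121), np.int64(108)), (np.int64(124), np.int64(109)), (np.int64(118), np.int64(105))]
```

View pics/s2o.png

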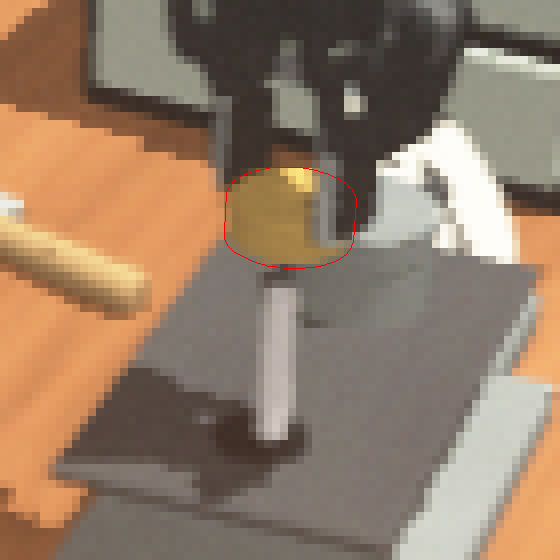

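>>> play_rows(motion=[[[-0.0025,-0.0012,-0.03],[0,0,0]],[[-0.0025,-0.0012,-0.06],[0,0,0]],[[-0.0025,-0.0012,-0.07],[0,0,0]],[[-0.0025,-0.0012,-0.08],[0,0,0]],[[-0.0025,-0.0012,-0.085],[0,0,0]],[[-0.0025,-0.0012,-0.085],[0,0,0]]])

```text
time: 7.85
tool_pos: [0.5747, 0.2035, 0.1401]
tcp_rot: [-1.545, 0.334, -0.334]
wrist_force: [0.2, 0.0, -3.0]
width: 0.513
```

```bash
cat > look.py <<'E'
from h import *
import sys
k=sys.argv[1]
p,d=cams.read_camera("scene")
s=bot.read_state();F=[s["wrist_force"]]
t,d=cams.read_camera("top")
s=bot.read_state();F.append(s["wrist_force"])
a=cv2.resize(p[120:205,300:380],None,fx=6,fy=6,interpolation=cv2.INTER_CUBIC)
b=cv2.resize(t[167:217,80:130],None,fx=6,fy=6,interpolation=cv2.INTER_CUBIC)
im=np.zeros((510,790,3),np.uint8);im[:a.shape[0],:a.shape[1]]=a;im[:300,484:784]=b
cv2.imwrite(f"pics/l{k}.png",im[...,::-1])
print(s["time"],s["tool_pos"].round(4),np.round(F,2),s["torque"].round(3),s["width"])
E
python3 look.py 3
```

```text
7.95 [0.5748 0.2036 0.1404] [[ 0.18 -0.2  -2.39]
 [-0.22  0.34 -2.67]] [-0.008 -0.036  0.001] 0.5146103578896322
```

View pics/l3.png

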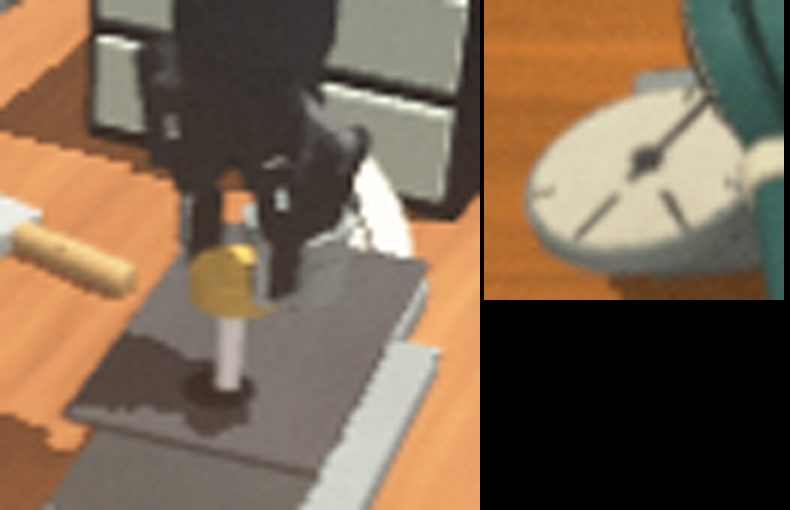

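>>> play_rows(motion=[[[0,0,-0.01],[0,0,0]],[[0,0,-0.02],[0,0,0]],[[0,0,-0.03],[0,0,0]],[[0,0,-0.03],[0,0,0]]])

```text
time: 8.45
tool_pos: [0.5741, 0.2033, 0.1273]
tcp_rot: [-1.546, 0.335, -0.333]
wrist_force: [-0.8, -0.5, -2.1]
width: 0.517
```

>>> play_rows(motion=[[[0,0,-0.03],[0,0,0]],[[0,0,-0.06],[0,0,0]],[[0,0,-0.085],[0,0,0]],[[0,0,-0.095],[0,0,0]],[[0,0,-0.1],[0,0,0]],[[0,0,-0.105],[0,0,0]],[[0,0,-0.11],[0,0,0]],[[0,0,-0.115],[0,0,0]],[[0,0,-0.118],[0,0,0]],[[0,0,-0.118],[0,0,0]]])

```text
time: 9.7
tool_pos: [0.575, 0.2035, 0.0811]
tcp_rot: [-1.544, 0.333, -0.335]
wrist_force: [-0.2, -0.0, -0.6]
width: 0.519
```

```bash
python3 look.py 4
```

```text
9.8 [0.5749 0.2035 0.0812] [[ 0.13  0.14 -0.61]
 [ 0.6   0.57 -0.76]] [-0.012 -0.1    0.03 ] 0.514049759194006
```

View pics/l4.png

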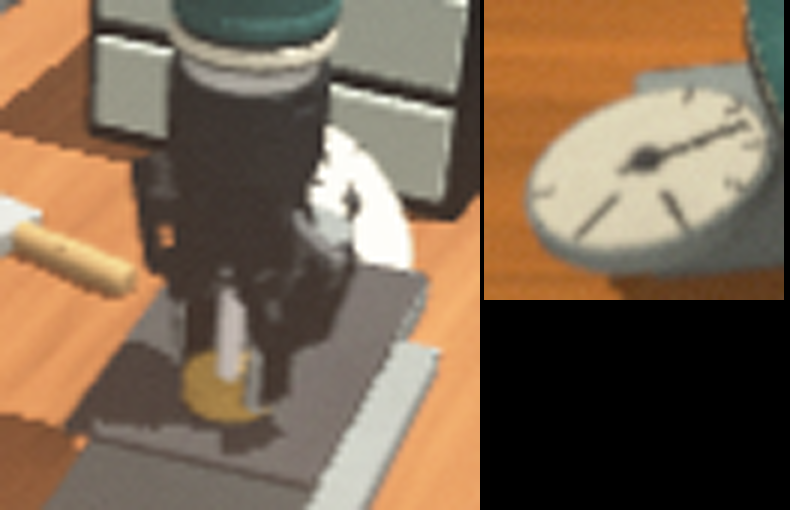

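>>> play_rows(motion=[[[0,0,-0.004],[0,0,0]],[[0,0,-0.008],[0,0,0]],[[0,0,-0.008],[0,0,0]]])

```text
time: 10.18
tool_pos: [0.5749, 0.2035, 0.0777]
tcp_rot: [-1.545, 0.334, -0.334]
wrist_force: [1.9, -0.3, 1.0]
width: 0.515
```

>>> play_rows(motion=[[[0,0,0],[0,0,0]],[[0,0,0],[0,0,0]],[[0,0,0.05],[0,0,0]],[[0,0,0.15],[0,0,0]],[[0,0,0.25],[0,0,0]]], gripper=0.3)

```text
time: 10.8
tool_pos: [0.5747, 0.2035, 0.18]
tcp_rot: [-1.545, 0.334, -0.334]
wrist_force: [0.6, -0.4, -0.6]
width: 0.703
```

```bash
python3 look.py 5
```

```text
10.9 [0.5787 0.2047 0.1857] [[ 1.45 -0.2   4.27]
 [ 1.23 -0.72  0.26]] [0.011 0.018 0.02 ] 0.6982276827529499
```

View pics/l5.png

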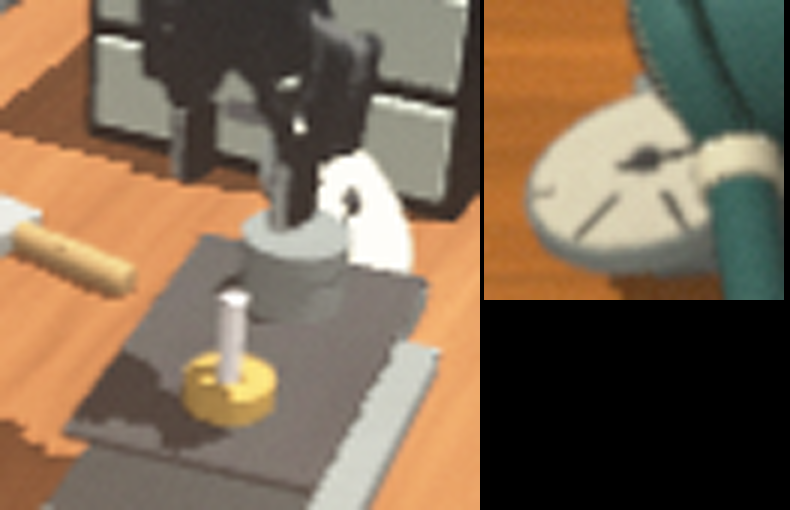

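>>> play_rows(motion=[[[-0.3515,-0.661,0.05],[0,0,0]],[[-0.3515,-0.661,0],[0,0,0]],[[-0.3515,-0.661,-0.15],[0,0,0]],[[-0.3515,-0.661,-0.25],[0,0,0]],[[-0.3515,-0.661,-0.29],[0,0,0]],[[-0.3515,-0.661,-0.29],[0,0,0]],[[-0.3515,-0.661,-0.29],[0,0,0]]])

```text
time: 11.78
tool_pos: [0.4318, -0.0616, 0.0605]
tcp_rot: [-1.545, 0.339, -0.333]
wrist_force: [0.0, 0.6, 0.6]
width: 0.7
```

```bash
python3 - <<'E'
from h import *
p,d=cams.read_camera("scene")
crop("scene",p,[.434,-.061,.05],6,45,"pics/s6.png")
t,d=cams.read_camera("top")
crop("top",t,[.56,.44,.07],12,24,"pics/d6.png")
a=cv2.imread("pics/s6.png");b=cv2.imread("pics/d6.png");b=cv2.resize(b,(240,240));a=a[:540,:540]
im=np.zeros((540,780,3),np.uint8);im[:a.shape[0],:a.shape[1]]=a;im[:240,540:]=b;cv2.imwrite("pics/l6.png",im)
s=bot.read_state();print(s["time"],s["tool_pos"],s["wrist_force"])
E
```

```text
pics/s6.png 205 183 6
pics/d6.png 82 167 12
11.875 [ 0.43507673 -0.06093884  0.06275816] [-0.4169956   1.09506293  0.30094885]
```

View pics/l6.png

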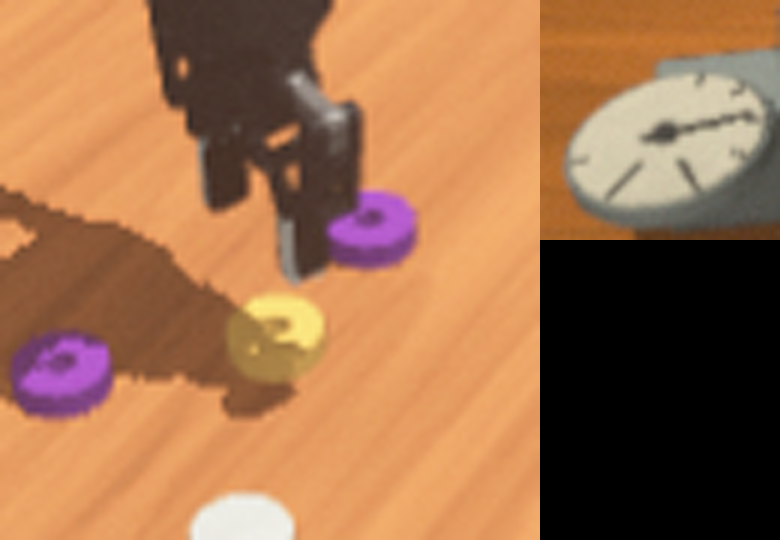

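>>> play_rows(motion=[[[0,0,-0.1],[0,0,0]],[[0,0,-0.139],[0,0,0]],[[0,0,-0.139],[0,0,0]]])

```text
time: 12.25
tool_pos: [0.4337, -0.0602, 0.0057]
tcp_rot: [-1.545, 0.335, -0.332]
wrist_force: [-0.1, -0.3, -0.6]
width: 0.698
```

>>> play_rows(motion=[[[0,0,0],[0,0,0]],[[0,0,0],[0,0,0]],[[0,0,0],[0,0,0]]], gripper=0.6, squeeze=20)

```text
time: 12.62
tool_pos: [0.435, -0.0608, 0.0073]
tcp_rot: [-1.544, 0.333, -0.336]
wrist_force: [-1.3, 3.1, 6.7]
width: 0.518
```

>>> play_rows(motion=[[[0,0,0],[0,0,0]],[[0,0,0],[0,0,1]],[[0,0,0],[0,0,1]],[[0,0,0],[0,0,1]],[[0,0,0],[0,0,1]],[[0,0,0],[0,0,1]]], gripper=0.3)

```text
time: 13.38
tool_pos: [0.4342, -0.0612, 0.0062]
tcp_rot: [-1.553, -0.282, 0.282]
wrist_force: [-0.2, -0.5, 0.1]
width: 0.702
```

>>> play_rows(motion=[[[0,0,0],[0,0,1]],[[0,0,0],[0,0,1]],[[0,0,0],[0,0,1]],[[0,0,0],[0,0,1]],[[0,0,0],[0,0,1]],[[0,0,0],[0,0,1]]])

```text
time: 14.12
tool_pos: [0.4341, -0.061, 0.0061]
tcp_rot: [-1.382, -0.888, 0.887]
wrist_force: [0.7, -0.6, -0.3]
width: 0.7
```

>>> play_rows(motion=[[[0,0,0],[0,0,0]],[[0,0,0],[0,0,0]],[[0,0,0],[0,0,0]]], gripper=0.6, squeeze=30)

```text
time: 14.5
tool_pos: [0.434, -0.0611, 0.0065]
tcp_rot: [-1.382, -0.889, 0.889]
wrist_force: [-1.7, -0.6, 5.9]
width: 0.517
```

>>> play_rows(motion=[[[0,0,0.02],[0,0,0]],[[0,0,0.1],[0,0,0]],[[0,0,0.25],[0,0,0]],[[0.1,0.15,0.39],[0,0,0]],[[0.3515,0.661,0.39],[0,0,0]],[[0.3515,0.661,0.39],[0,0,0]],[[0.3515,0.661,0.39],[0,0,0]],[[0.3515,0.661,0.39],[0,0,0]],[[0.3515,0.661,0.39],[0,0,0]],[[0.3515,0.661,0.39],[0,0,0]]])

```text
time: 15.75
tool_pos: [0.5737, 0.2034, 0.1613]
tcp_rot: [-1.381, -0.889, 0.892]
wrist_force: [0.1, -0.3, -1.8]
width: 0.518
```

```bash
python3 look.py 7
```

```text
15.85 [0.5735 0.2022 0.1614] [[-0.3   0.75 -1.43]
 [ 0.91 -0.22 -1.97]] [0.027 0.012 0.001] 0.5152263385801396
```

View pics/l7.png

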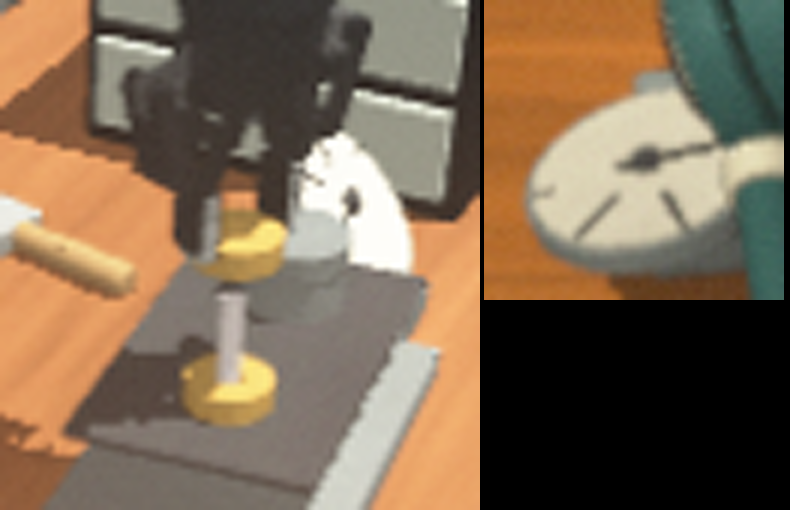

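>>> play_rows(motion=[[[0,0,-0.03],[0,0,0]],[[0,0,-0.05],[0,0,0]],[[0,0,-0.06],[0,0,0]],[[0,0,-0.07],[0,0,0]],[[0,0,-0.08],[0,0,0]],[[0,0,-0.09],[0,0,0]],[[0,0,-0.09],[0,0,0]]])

```text
time: 16.73
tool_pos: [0.5743, 0.2034, 0.1256]
tcp_rot: [-1.381, -0.89, 0.891]
wrist_force: [0.3, 0.5, -1.8]
width: 0.52
```

```bash
python3 look.py 8
```

```text
16.825 [0.5746 0.2035 0.1261] [[ 0.31  1.13 -2.16]
 [ 0.09  0.45 -1.38]] [ 0.048  0.009 -0.005] 0.5154528306160276
```

View pics/l8.png

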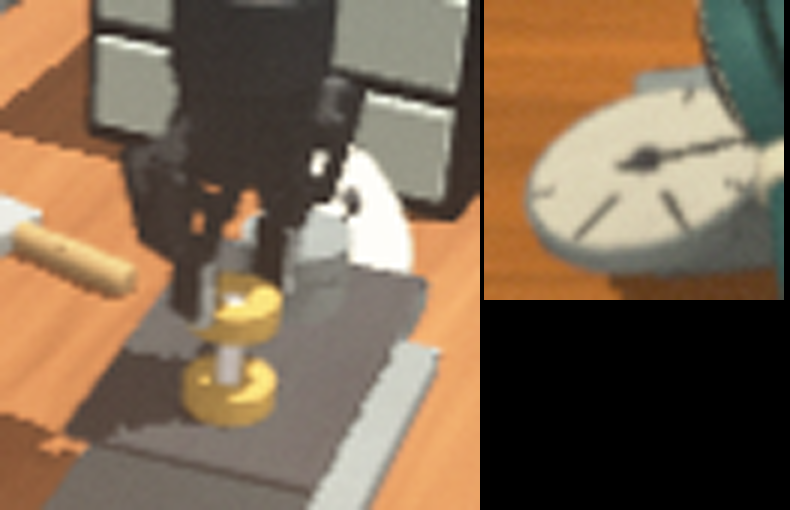

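>>> play_rows(motion=[[[0,0,-0.03],[0,0,0]],[[0,0,-0.06],[0,0,0]],[[0,0,-0.075],[0,0,0]],[[0,0,-0.082],[0,0,0]],[[0,0,-0.088],[0,0,0]],[[0,0,-0.094],[0,0,0]],[[0,0,-0.1],[0,0,0]],[[0,0,-0.105],[0,0,0]],[[0,0,-0.105],[0,0,0]],[[0,0,-0.105],[0,0,0]]])

```text
time: 18.08
tool_pos: [0.5746, 0.2034, 0.0842]
tcp_rot: [-1.381, -0.89, 0.89]
wrist_force: [-1.4, -0.7, 0.1]
width: 0.518
```

```bash
python3 look.py 9
```

```text
18.175 [0.5746 0.2034 0.0842] [[-2.61  0.1   0.41]
 [-1.8  -0.91  0.81]] [-0.082  0.375  0.026] 0.5195450724688293
```

View pics/l9.png

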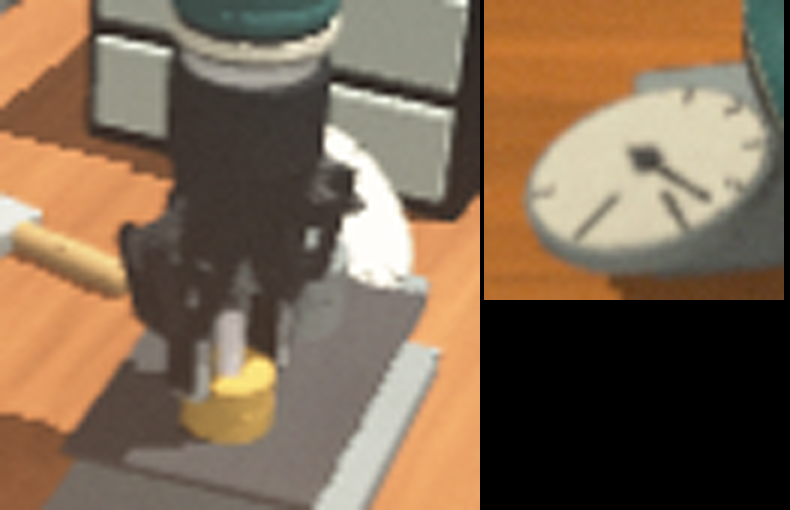

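>>> play_rows(motion=[[[0,0,0],[0,0,0]],[[0,0,0],[0,0,0]],[[0,0,0.05],[0,0,0]],[[0,0,0.15],[0,0,0]],[[0,0,0.25],[0,0,0]],[[0.02,-0.4,0.25],[0,0,0]],[[0.02,-0.4,0.25],[0,0,0]],[[0.02,-0.4,0.25],[0,0,0]],[[0.02,-0.4,0.25],[0,0,0]]], gripper=0.3)

```text
time: 19.3
tool_pos: [0.5835, 0.041, 0.186]
tcp_rot: [-1.384, -0.889, 0.886]
wrist_force: [-0.5, 0.7, 0.4]
width: 0.7
```

```bash
python3 look.py 10
```

```text
19.4 [0.5832 0.0434 0.1855] [[-0.24 -0.07  0.6 ]
 [ 0.05 -0.41 -0.64]] [ 0.032 -0.004 -0.059] 0.6990670203796427
```

View pics/l10.png

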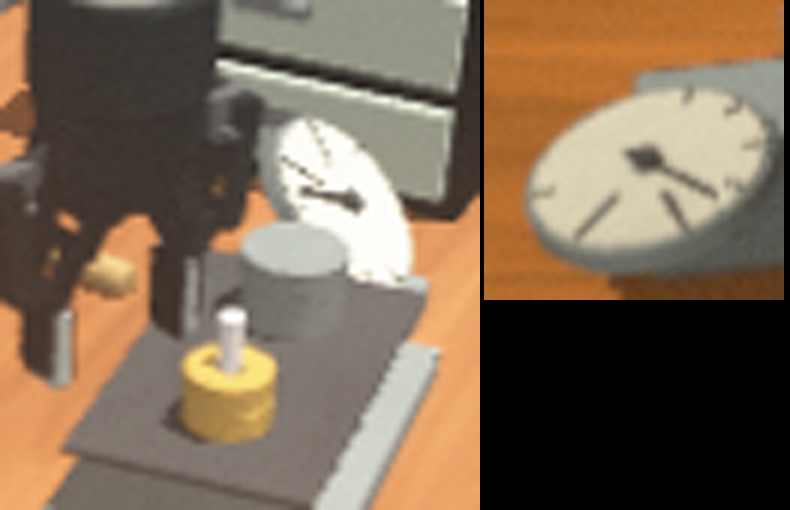

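>>> play_rows(motion=[[[0.056,-0.856,0],[0,0,0]],[[0.056,-0.856,0],[0,0,0]],[[0.056,-0.856,-0.1],[0,0,0]],[[0.056,-0.856,-0.15],[0,0,0]],[[0.056,-0.856,-0.25],[0,0,0]],[[0.056,-0.856,-0.31],[0,0,0]],[[0.056,-0.856,-0.31],[0,0,0]],[[0.056,-0.856,-0.31],[0,0,0]]])

```text
time: 20.4
tool_pos: [0.6052, -0.2978, 0.0596]
tcp_rot: [-1.379, -0.89, 0.89]
wrist_force: [-0.1, 0.3, 0.1]
width: 0.698
```

```bash
python3 - <<'E'
from h import *
p,d=cams.read_camera("scene")
crop("scene",p,[.605,-.299,.05],6,45,"pics/s11.png")
s=bot.read_state();print(s["time"],s["tool_pos"],s["wrist_force"])
E
```

```text
pics/s11.png 211 267 6
20.45 [ 0.60615807 -0.29770065  0.06112459] [1.46219    0.30233033 0.24424918]
```

View pics/s11.png

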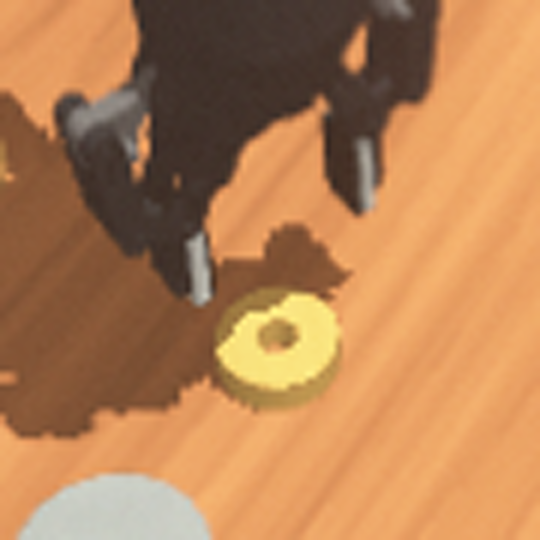

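>>> play_rows(motion=[[[0,0,-0.1],[0,0,0]],[[0,0,-0.135],[0,0,0]],[[0,0,-0.135],[0,0,0]]])

```text
time: 20.82
tool_pos: [0.6049, -0.2975, 0.0062]
tcp_rot: [-1.379, -0.891, 0.891]
wrist_force: [0.4, 0.2, -0.9]
width: 0.702
```

>>> play_rows(motion=[[[0,0,0],[0,0,0]],[[0,0,0],[0,0,0]],[[0,0,0],[0,0,0]]], gripper=0.6, squeeze=20)

```text
time: 21.2
tool_pos: [0.6063, -0.2992, 0.0082]
tcp_rot: [-1.383, -0.892, 0.889]
wrist_force: [-0.5, 2.6, 6.2]
width: 0.521
```

>>> play_rows(motion=[[[0,0,0],[0,0,0]],[[0,0,0],[0,0,-1]],[[0,0,0],[0,0,-1]],[[0,0,0],[0,0,-1]],[[0,0,0],[0,0,-1]],[[0,0,0],[0,0,-1]]], gripper=0.3)

```text
time: 21.95
tool_pos: [0.6049, -0.2992, 0.0059]
tcp_rot: [-1.552, -0.282, 0.282]
wrist_force: [-0.6, -0.0, -1.2]
width: 0.701
```

>>> play_rows(motion=[[[0,0,0],[0,0,-1]],[[0,0,0],[0,0,-1]],[[0,0,0],[0,0,-1]],[[0,0,0],[0,0,-1]],[[0,0,0],[0,0,-1]],[[0,0,0],[0,0,-1]]])

```text
time: 22.7
tool_pos: [0.605, -0.299, 0.0061]
tcp_rot: [-1.545, 0.331, -0.331]
wrist_force: [-0.4, -0.3, 1.2]
width: 0.702
```

>>> play_rows(motion=[[[0,0,0],[0,0,0]],[[0,0,0],[0,0,0]],[[0,0,0],[0,0,0]]], gripper=0.6, squeeze=30)

```text
time: 23.08
tool_pos: [0.6053, -0.2991, 0.0065]
tcp_rot: [-1.545, 0.333, -0.334]
wrist_force: [-0.9, 0.2, 2.5]
width: 0.514
```

>>> play_rows(motion=[[[0,0,0.02],[0,0,0]],[[0,0,0.1],[0,0,0]],[[0,0,0.25],[0,0,0]],[[-0.01,0.1,0.4],[0,0,0]],[[-0.06,0.9,0.4],[0,0,0]],[[-0.06,0.9,0.4],[0,0,0]],[[-0.06,0.9,0.4],[0,0,0]],[[-0.06,0.9,0.4],[0,0,0]],[[-0.06,0.9,0.4],[0,0,0]],[[-0.06,0.9,0.4],[0,0,0]]])

```text
time: 24.32
tool_pos: [0.5799, 0.0647, 0.166]
tcp_rot: [-1.545, 0.331, -0.33]
wrist_force: [0.7, -0.2, -2.7]
width: 0.51
```

>>> play_rows(motion=[[[-0.017,0.356,-0.02],[0,0,0]],[[-0.017,0.356,-0.02],[0,0,0]],[[-0.017,0.356,-0.02],[0,0,0]],[[-0.017,0.356,-0.02],[0,0,0]],[[-0.017,0.356,-0.02],[0,0,0]]])

```text
time: 24.95
tool_pos: [0.5743, 0.2018, 0.1579]
tcp_rot: [-1.546, 0.335, -0.335]
wrist_force: [-0.5, 0.4, -2.6]
width: 0.516
```

```bash
python3 look.py 12
```

```text
25.05 [0.5745 0.2017 0.1581] [[-0.69 -1.21 -2.5 ]
 [ 0.08 -0.32 -1.17]] [0.02  0.022 0.001] 0.5126089691037599
```

View pics/l12.png

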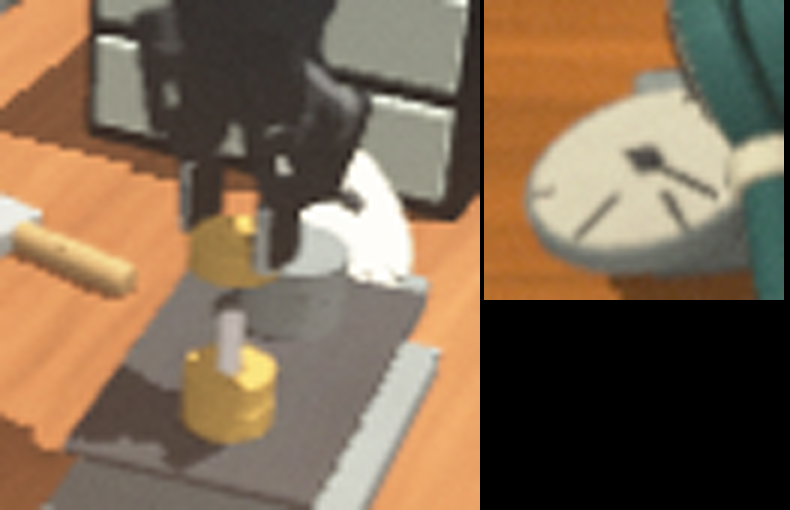

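>>> play_rows(motion=[[[0,0,-0.03],[0,0,0]],[[0,0,-0.05],[0,0,0]],[[0,0,-0.065],[0,0,0]],[[0,0,-0.075],[0,0,0]],[[0,0,-0.085],[0,0,0]],[[0,0,-0.095],[0,0,0]],[[0,0,-0.095],[0,0,0]]])

```text
time: 25.92
tool_pos: [0.5739, 0.2034, 0.1197]
tcp_rot: [-1.545, 0.334, -0.333]
wrist_force: [0.0, 0.1, -2.3]
width: 0.515
```

```bash
python3 look.py 13
```

```text
26.025 [0.5743 0.2035 0.1202] [[-0.88 -0.46 -2.4 ]
 [ 0.34  0.04 -1.81]] [-0.021  0.006  0.025] 0.5158580106844595
```

View pics/l13.png

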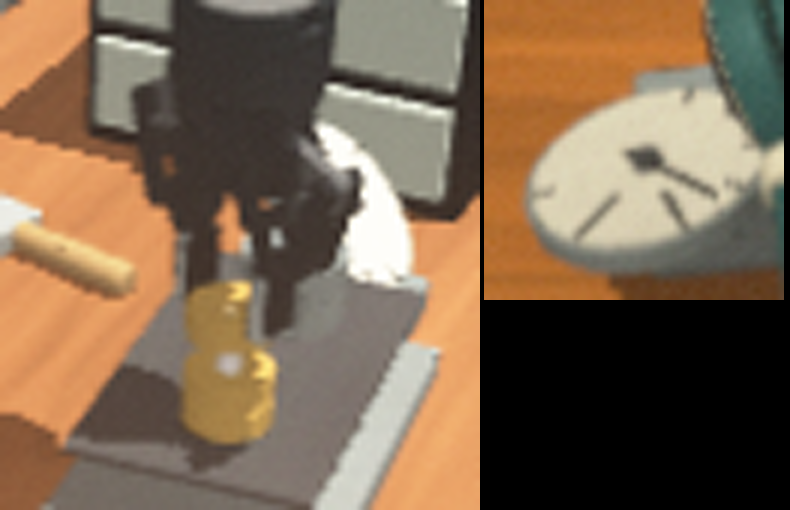

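>>> play_rows(motion=[[[0,0,-0.02],[0,0,0]],[[0,0,-0.035],[0,0,0]],[[0,0,-0.045],[0,0,0]],[[0,0,-0.052],[0,0,0]],[[0,0,-0.058],[0,0,0]],[[0,0,-0.064],[0,0,0]],[[0,0,-0.07],[0,0,0]],[[0,0,-0.073],[0,0,0]],[[0,0,-0.073],[0,0,0]],[[0,0,-0.073],[0,0,0]]])

```text
time: 27.28
tool_pos: [0.5743, 0.2034, 0.091]
tcp_rot: [-1.545, 0.334, -0.334]
wrist_force: [-1.3, 0.3, -0.4]
width: 0.508
```

```bash
python3 look.py 14
```

```text
27.375 [0.5743 0.2035 0.091 ] [[-1.15 -0.53 -0.65]
 [-1.59  0.72 -0.47]] [-0.078  0.172 -0.025] 0.5127259131902945
```

View pics/l14.png

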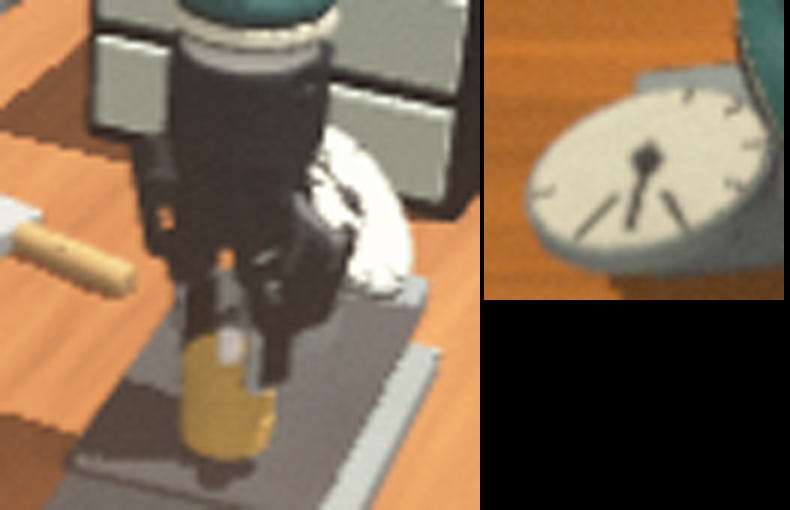

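>>> play_rows(motion=[[[0,0,-0.003],[0,0,0]],[[0,0,-0.004],[0,0,0]]])

```text
time: 27.62
tool_pos: [0.5743, 0.2035, 0.0893]
tcp_rot: [-1.545, 0.334, -0.334]
wrist_force: [-1.7, -0.3, 0.5]
width: 0.507
```

>>> play_rows(motion=[[[0,0,0],[0,0,0]],[[0,0,0],[0,0,0]],[[0,0,0.05],[0,0,0]],[[0,0,0.15],[0,0,0]],[[0,0,0.3],[0,0,0]],[[-0.05,-0.4,0.4],[0,0,0]],[[-0.05,-0.4,0.4],[0,0,0]],[[-0.05,-0.4,0.4],[0,0,0]],[[-0.05,-0.4,0.4],[0,0,0]]], gripper=0.3)

```text
time: 28.75
tool_pos: [0.555, 0.041, 0.2525]
tcp_rot: [-1.544, 0.333, -0.341]
wrist_force: [0.6, 1.1, -0.0]
width: 0.696
```

>>> play_rows(motion=[[[0,0,0],[0,0,0]],[[0,0,0],[0,0,0]],[[0,0,0],[0,0,0]],[[0,0,0],[0,0,0]]])

```text
time: 29.25
tool_pos: [0.5541, 0.0442, 0.2489]
tcp_rot: [-1.545, 0.334, -0.332]
wrist_force: [-0.1, 0.5, -0.9]
width: 0.702
```

```bash
python3 look.py 15; python3 - <<'E'
from h import *
p,d=cams.read_camera("top");cv2.imwrite("pics/top15.png",cv2.resize(p[...,::-1],(784,588)))
E
```

```text
29.35 [0.5541 0.0439 0.249 ] [[ 0.01  0.41  0.37]
 [-0.3   0.03 -0.02]] [ 0.002  0.019 -0.021] 0.6997528878934539
```

View pics/l15.png

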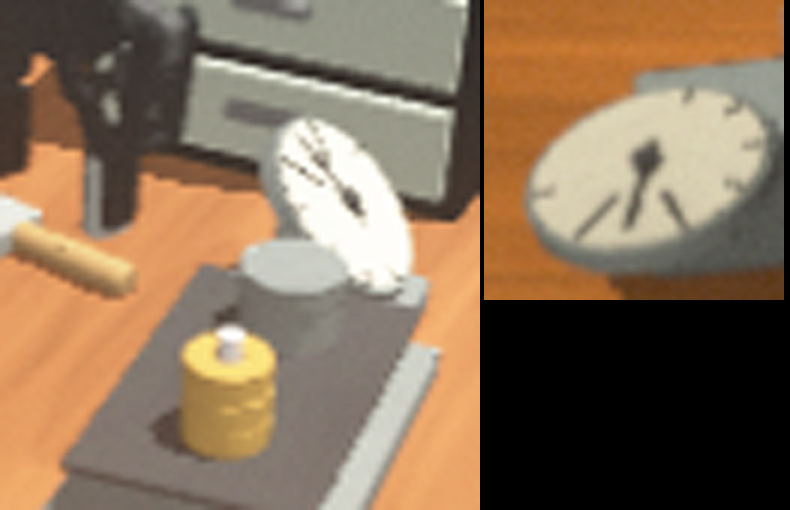

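View pics/top15.png

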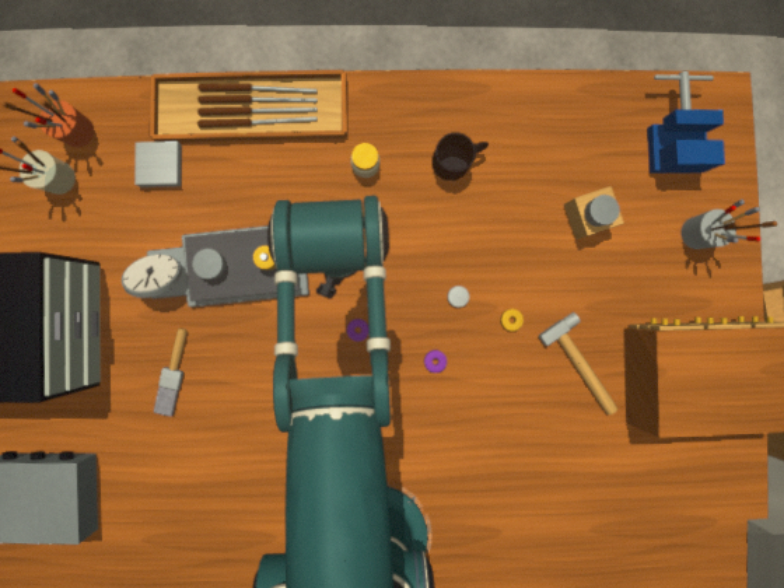

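Three rings lie flat and stacked on the spindle. The needle stands between the two long lines, everything else is in place, and the arm touches nothing.

```bash
python3 -c "
from workcell import bot
print(bot.finish_job())"
```

```text
the job is handed in; nothing more can be done
None
```

I threaded three brass rings one at a time over the spindle. Each was lowered until the pan carried its full weight before I let go, and then I handed the job in at about 29 s.

- **Needle:** it stood at about 3 mm with only the tin. Read by eye, it went to about 13 mm after one ring and 22–23 mm after two, short of the 27 mm line. After three it stands at about 33 mm, between the two long lines.
- **Rings:** the last pictures show the three rings stacked flat on the spindle. The fourth ring is still on the bench.
- **Other things:** both tins, the disc, both purple look-alikes, the jar, mug, hammer and brush look unmoved.
- **Robot:** the arm was clear of everything when I handed in, and the highest wrist force I saw reported was about 8 N.

No check failed. While lowering, there was a sideways force of 1–2.6 N, well under the 12 N at which the spindle yields. While gripping rings on the bench, there was a brief upward force of 2.5–7 N whose cause I did not establish. The fingertips may have brushed the bench.

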